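# Fasten the specimen carousel and hold its index pin out

### The job

Fasten the specimen carousel: push the yellow captive wing knob at its centre down against its spring, turn it clockwise (seen from above) to its stop and let go, so that it stays down by itself. Then take the red index plunger at the rim, pull it fully up so that its pin is well clear of the hole in the disc, and finish while still holding it up there, so that a colleague can index the carousel. Do not pull the plunger before the knob is fastened, do not turn the carousel disc itself, and leave the pots and everything else where they are.

Things in the scene. Friction and masses are not known exactly. Their poses are not given: they have to be found in the camera images.
- stage: Fixed grey base of the indexing specimen stage, bolted to the table, footprint about 105 mm in radius plus a tongue. Origin on the table surface (z = 0) on the carousel's axis; z up, x points horizontally from the axis to the index plunger. An aluminium post (142 mm out along x) carries an arm 24 mm wide over the disc's rim, top 66 mm above the table, with the plunger's steel barrel (diameter 18 mm, top 82 mm above the table) 100 mm out along x.
- carousel (a joint): Turn of the aluminium disc (radius 115 mm, top 45 mm above the table) about its vertical axis, rad, 0 as it stands with the index pin in its hole. Held by the pin while the pin is in, by bearing friction (0.15 N m) when it is out. Six 9 mm index holes at 100 mm radius; central steel boss of radius 20 mm up to 66 mm above the table.
- index_hole (a point): The mouth of the index hole under the plunger, on the disc's top face, 100 mm from the disc's axis.
- wing: The yellow wing knob on the disc's axis: an upright bar 46 mm long (its x axis), 14 mm thick (its y axis) and 24 mm high (z up), origin at the bar's centre, which starts 108 mm above the table and sinks as the knob is pushed. Free from above; pinch it across its thickness with the fingers pointing down. 30 mm of bare shank and spring (19 mm across) lie between bar and boss.
- screw_push (a joint): How far the wing knob is pushed down, m: 0 up, 0.012 at the bottom stop. The spring takes about 4 N to start and 11 N at the bottom. It must be held pressed by 0.010 or more while it is turned past 0.75 rad; not pressed, it is blocked there by a ledge inside the boss and must not be forced. Turned to its stop and let go, it springs back only to about 0.009, caught under that ledge, and stays there.
- screw_turn (a joint): Turn of the wing knob, rad, growing clockwise seen from above; starts between 0 and 0.4, stop at 1.4. Friction 0.03 N m; it stays where it is left. The bar lies along the stage's x axis at 0.
- plunger (a joint): Lift of the index plunger, m: 0 seated with the pin 7 mm deep in the hole, pin clear from 0.007, upper stop at 0.014. A spring pulls it back down: about 5 N at 0, 11 N at the stop. It does not latch: let go, it snaps back in.
- pull_knob: Red round pull knob of the index plunger, upright cylinder 26 mm in diameter and 24 mm high; origin at the centre of its underside, 84 mm above the table when seated; z up.
- pull_grip (a point): Centre of the red pull knob, 12 mm above its underside: 96 mm above the table when seated, 110 mm at the upper stop.
- pin_tip (a point): Lower end of the plunger's 6 mm steel pin; 38 mm above the table when seated, 52 mm at the upper stop.
- pot0: Bystander: small clear specimen pot with a white cap, diameter 28 mm, 22 mm high, standing loose on the disc 62 mm from its axis; origin under its centre.
- pot1: Bystander: the same with a green cap.
- pot2: Bystander: the same with a blue cap.
- slide_box: Bystander: blue slide box 90 x 130 x 32 mm on the table, origin under its centre.
- marker: Bystander: white marker pen with a green cap, about 127 mm long, 14 mm thick, lying on the table.
- dish: Bystander: white dish, radius 40 mm, 18 mm high, on the table.
- dropper: Bystander: brown dropper bottle, radius 17 mm, 75 mm high, standing on the table.

How it is judged:
On the way, in this order (a step that is already met when the one before it is completed fails the run):
1. the wing knob is pushed down, turned to its stop and let go, and stays down (value of joint screw_push above 0.007 m and value of joint screw_turn above 1.15 rad and contact force between the fingers and wing below 0.2 N), for 0.2 s.
2. the index plunger is pulled fully up in the fingers (value of joint plunger above 0.0115 m and contact force between the fingers and pull_knob above 2 N), for 0.3 s.
At the end, for the whole second after the job is handed in: The wing knob is down by more than 7 mm (of 12) and turned by more than 1.15 rad (of 1.4), out of the fingers; the plunger is held still by the fingers at more than 11.5 mm of its 14 mm lift; the disc is within 0.1 rad of where it was (all of step 1 and all of step 2 and velocity of joint plunger between -0.01 and 0.01 m/s and not (value of joint carousel above 0.1 rad or value of joint carousel below -0.1 rad)); the arm keeps its last pose, push and grip.
It fails at once if the plunger is pulled before the wing knob is fastened (value of joint plunger above 0.005 m and (value of joint screw_push below 0.007 m or value of joint screw_turn below 1.15 rad)).
It fails at once if the carousel disc is turned (value of joint carousel above 0.1 rad or value of joint carousel below -0.1 rad).
It fails at once if a pot or another bystander is moved by more than 20 mm (distance of any of pot0, pot1, pot2, slide_box, marker, dish, dropper from where it was at the start of the episode above 0.02 m).
It also fails if it takes over 42 s, if anything falls off the work surface, if the arm or the gripper's body presses on something with over 40 N, if the wrist force passes 120 N, or if a joint passes its speed limit or range.

### The arm

A 6-joint arm with a two-finger parallel gripper is mounted at the origin on the work surface. World frame = base frame: x ahead of the robot, y to its left, z up, the work surface at z = 0. Lengths are in m, angles in rad, forces in N, time in s.
With the tool pointing down it reaches from about 0.425 to 0.925 m from the base axis. Payload 12.5 kg.
Tool frame: the origin (TCP) lies midway between the tips of the shut fingers; the grasp point (between the pads) lies 19 mm behind it; z points along the fingers, y is the direction in which the jaws open and shut (so a half turn about z gives the same grasp; the last joint's range is limited). The gripper opens to 85 mm and grips with 20 to 120 N. Pads are 22 mm wide; open, the fingers measure 114 mm over their backs; the gripper's body (76 mm by 85 mm) begins 54 mm behind the grasp point. The pads swing forward as they close: fully open they stand 13 mm farther back than shut.
Start: joints at [1.194, 0.491, 1.559, -0, 1.092, -0.106], TCP at [0.167, 0.602, 0.231] pointing down, gripper open.
Joint ranges: [-3.1, 3.1], [-0.84, 2.19], [0.05, 2.79], [-1.13, 4.28], [0.06, 2.93], [-2.69, 2.69]. Speed limits (rad/s): [2.22, 2.22, 2.79, 3.14, 3.14, 3.14].

### API

Orientations are given as a 3x3 rotation matrix whose columns are the frame's x, y, z axes.
In Python, from bench import ctrl gives the robot as it stands.
- The arm moves only by the shell command python3 -m jog 'ROWS' [FORCE]. ROWS is JSON, a list that holds one entry, the list of rows, each a list of 5 numbers: the shift along the world's x, y, z normalised to -1 to 1, where 1 is 0.05 m, then the turn about the world's z normalised to -1 to 1, where 1 is 8 degrees, then the finger opening in mm, from 0 to 85.4. In form: [[[dx, dy, dz, yaw, claw], ...]]. A call has exactly 5 rows; each row shifts and turns the commanded pose from where the row before left it; what a row does not reach is not made up. A row lasts 1/8 s, in which the tool goes at most 62.5 mm and 10.7 degrees, less where a joint would pass 70% of its speed; a pose out of reach is approached as far as the arm can. A call with a number of a shift or a turn outside -1 to 1 is refused whole. A call with a gripper value outside its range is refused whole. The fingers move at their own pace and stop on an object; FORCE is the grip in N (left out, the last holds). Time passes only in rows, so rows that do not move let the fingers close, or fill a call up. It gives the time, the measured TCP pose, the force and the opening at its end, in the units of the state.
- ctrl.observe(): the state, without advancing time (a new reading comes with each control period).
- ctrl.capture(name): name is "scene" or "top" or "wrist"; returns a dict with "img" (400x640x3 uint8, red, green, blue), "vfov" (degrees; the focal length in pixels is half the picture's height over the tangent of half this angle, whatever the lens; pixels are square), "cx", "cy" (the principal point, pixels), "extrinsics" (4x4, takes a point from camera to world coordinates). Camera axes: x right, y up, looking along -z (the intrinsics and any distortion apply to the point x, -y, -z); pixel columns grow to the right and rows downward; lengths in m; the calibration is good to about 2 mm. The wrist camera is an equidistant fisheye: a pixel r from the principal point sees the ray r / f radians off the axis. A picture is of the moment at which its call begins. There is no depth.
- ctrl.job_done(): hands the job in, once; it reports no verdict.
Trained networks look in a picture, given as the dict that the camera call returned (one of the last four; its "shot" number tells which), for a name from the list of things; names that differ only in an ending like _2 or _b are one class to them, and where a whole thing is asked for, a point or a joint stands for the part that bears it (a point fixed in the world has none). Each returns a list of dicts, best first, with "p" (0 to 1); they miss things now and then, are a little off and sometimes report something else, mostly with a low value. They report only what shows in the picture. A call takes as long as a camera call.
- ctrl.search_frame(name, picture): "centre" ([column, row] as shares, 0 to 1, of the picture: columns of its width, rows of its height, amid what is visible of it).
The state is a dict: "time": time; "joints": joint angles; "joint_velocities": joint speeds; "effort": joint torques, N m; "ee_pos": TCP position; "ee_rot": TCP orientation; "contact_force": force on the tool from outside, world axes, zero at the start; "ft_torque": the same for the moment, N m; "grip_width": finger opening in m.
Only numpy, scipy, OpenCV 4.12 (cv2) and the standard library are available. Lean on these libraries where they do the work, as an engineer would, in place of code of your own. Each camera call takes 0.05 s, during which the arm holds its last target. There are 200 camera calls.

## Working session

There is one attempt and no reset: what is moved stays moved. The work goes in short steps, Python scripts to look and compute and a shell command to move; the robot and the scene stay as the last step left them, time stands still between calls to the robot, and variables do not carry over. Pictures are saved under pics/ and viewed, about 8 in all and at most 12, crops included, and the job is handed in when it is done.

```bash
mkdir -p pics; cat > h.py <<'E'
import numpy as np, cv2
from bench import ctrl
def ray(p,u,v):
    f=200/np.tan(np.radians(p["vfov"])/2); x=(u-p["cx"])/f; y=(v-p["cy"])/f
    E=np.array(p["extrinsics"]); d=E[:3,:3]@np.array([x,-y,-1]); return E[:3,3],d
def atz(p,u,v,z):
    o,d=ray(p,u,v); return (o+d*(z-o[2])/d[2])
def px(p,P):
    f=200/np.tan(np.radians(p["vfov"])/2); E=np.array(p["extrinsics"]); c=E[:3,:3].T@(np.array(P)-E[:3,3])
    return np.array([p["cx"]+f*c[0]/-c[2], p["cy"]-f*c[1]/-c[2]])
def save(p,n): cv2.imwrite("pics/"+n,cv2.cvtColor(p["img"],cv2.COLOR_RGB2BGR))
E
python3 - <<'E'
from h import *
for n in("top","scene"):
    p=ctrl.capture(n); save(p,n+"0.png"); print(n,p["vfov"],p["cx"],p["cy"],{k:v for k,v in p.items() if k not in("img","extrinsics")}.keys()); print(np.round(p["extrinsics"],3).tolist())
    for k,z in(("wing",.108),("pull_knob",.096),("stage",.02),("pot0",.06),("pot1",.06),("pot2",.06),("dropper",.04)):
        for r in ctrl.search_frame(k,p)[:1]:
            u,v=r["centre"][0]*640,r["centre"][1]*400; print(k,round(r["p"],2),round(u),round(v),atz(p,u,v,z).round(4))
o=ctrl.observe(); print(o)
E
```

```text
top 55.64155254210299 312.6607558154618 206.34279801955827 dict_keys(['vfov', 'cx', 'cy', 'shot'])
[[-0.022, 0.996, -0.09, 0.43], [-1.0, -0.02, 0.022, 0.005], [0.02, 0.091, 0.996, 1.008], [0.0, 0.0, 0.0, 1.0]]
pull_knob 0.39 296 152 [0.6484 0.0233 0.096 ]
stage 0.74 281 189 [0.5684 0.0654 0.02  ]
pot0 0.49 259 183 [0.5773 0.1183 0.06  ]
pot1 0.49 259 183 [0.5773 0.1183 0.06  ]
pot2 0.49 259 183 [0.5773 0.1183 0.06  ]
dropper 0.5 452 161 [ 0.6286 -0.3834  0.04  ]
scene 42.88011251179613 307.82764199822844 199.96473457891804 dict_keys(['vfov', 'cx', 'cy', 'shot'])
[[-0.88, -0.356, 0.314, 0.986], [0.474, -0.641, 0.604, 0.89], [-0.014, 0.68, 0.733, 1.152], [0.0, 0.0, 0.0, 1.0]]
wing 0.52 311 208 [0.5468 0.0609 0.108 ]
pull_knob 0.39 276 218 [0.6433 0.0364 0.096 ]
stage 0.96 306 227 [0.5571 0.0489 0.02  ]
pot0 0.65 312 236 [0.5731 0.1122 0.06  ]
pot1 0.65 312 236 [0.5731 0.1122 0.06  ]
pot2 0.65 312 236 [0.5731 0.1122 0.06  ]
dropper 0.69 413 309 [0.4568 0.425  0.04  ]
{'time': 0.8, 'joints': array([ 1.19440444e+00,  4.90892684e-01,  1.55888825e+00, -3.09273959e-06,
        1.09170341e+00, -1.05578272e-01]), 'joint_velocities': array([-1.99429455e-04,  2.57576272e-04, -4.74927672e-05, -1.51266143e-04,
        1.46525647e-03,  5.12667393e-04]), 'effort': array([ 1.03374230e-03, -6.18231940e+01, -2.61839926e+01, -1.24997055e-04,
        3.38863701e-04,  1.34831804e-06]), 'ee_pos': array([0.1671704 , 0.60224953, 0.23133554]), 'ee_rot': array([[-9.63553941e-01,  2.67514115e-01,  4.23642807e-05],
       [ 2.67514118e-01,  9.63553936e-01,  9.97208063e-05],
       [-1.41435461e-05,  1.07419419e-04, -9.99999994e-01]]), 'contact_force': array([0.13902284, 0.48562218, 0.72896698]), 'ft_torque': array([ 0.00514483, -0.00844629, -0.04037782]), 'grip_width': 0.08522309616839022}
```

```bash
python3 - <<'E'
import cv2,numpy as np
a=cv2.imread("pics/top0.png")[110:260,200:380]; b=cv2.imread("pics/scene0.png")[150:290,230:400]
a=cv2.resize(a,(720,600),interpolation=cv2.INTER_CUBIC); b=cv2.resize(b,(720,593),interpolation=cv2.INTER_CUBIC)
cv2.imwrite("pics/a.png",a);cv2.imwrite("pics/b.png",b)
E
```

```text
(no output)
```

View pics/a.png

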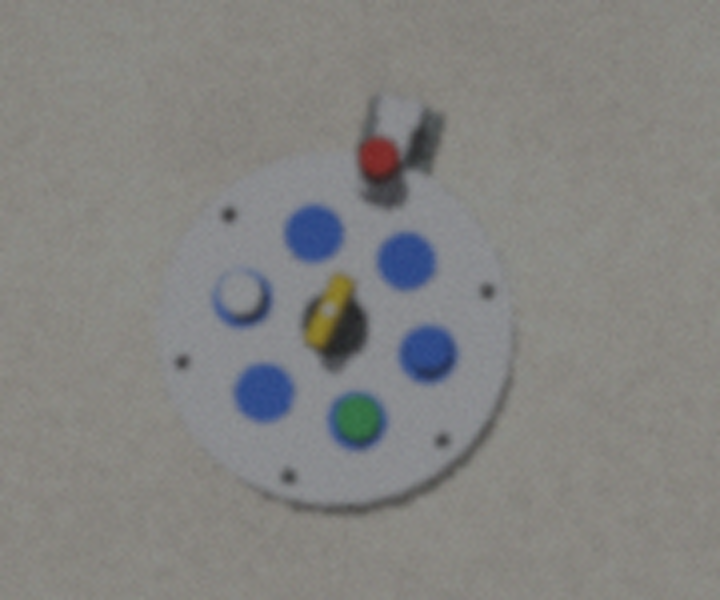

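View pics/b.png

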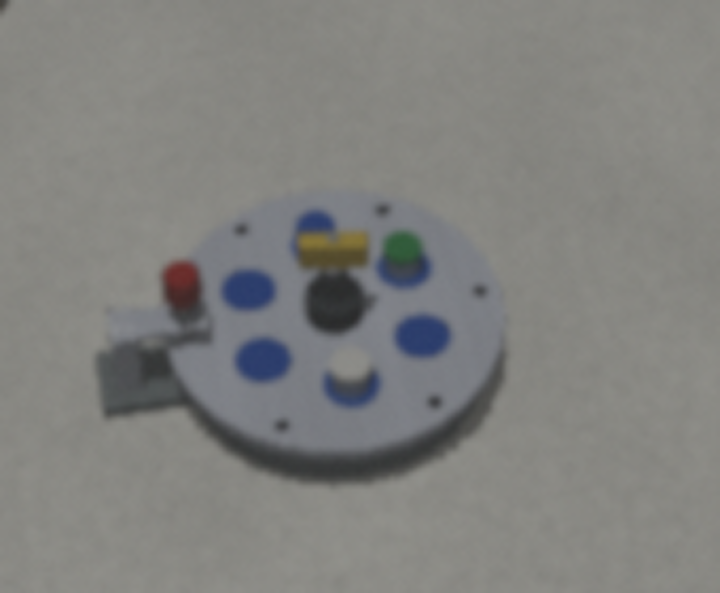

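View pics/top0.png

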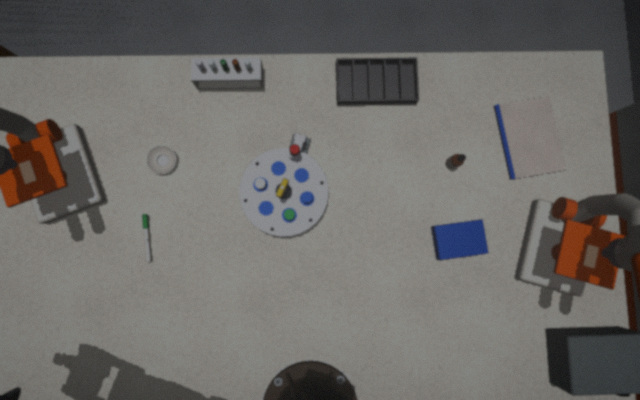

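The top view shows the stage near px (284,192), with the yellow bar at about (282,188) and the red knob at (294,149). White, green and blue pots are on the disc, and the arm is clear of the stage. Next I'll segment by colour and triangulate.

```bash
cat >> h.py <<'E'
def blobs(p):
    h=cv2.cvtColor(p["img"],cv2.COLOR_RGB2HSV); out={}
    for n,lo,hi in(("y",(18,110,70),(34,255,255)),("r",(172,110,60),(180,255,255)),("r2",(0,110,60),(6,255,255))):
        m=cv2.inRange(h,lo,hi)
        out[n]=m
    out["r"]|=out.pop("r2"); return out
def pca(m,win):
    v,u=np.nonzero(m[win[0]:win[1],win[2]:win[3]]); P=np.c_[u+win[2],v+win[0]].astype(float)
    c=P.mean(0); w,V=np.linalg.eigh(np.cov((P-c).T)); return c,V[:,1],np.sqrt(w),len(P)
def tri(rs):
    A=0;b=0
    for o,d in rs:
        d=d/np.linalg.norm(d); M=np.eye(3)-np.outer(d,d); A=A+M; b=b+M@o
    return np.linalg.solve(A,b)
E
python3 - <<'E'
from h import *
R={"y":[],"r":[]}
for n,win in(("top",(110,260,200,380)),("scene",(150,290,230,400))):
    p=ctrl.capture(n); B=blobs(p)
    for k,z in(("y",.116),("r",.1)):
        c,a,w,N=pca(B[k],win); R[k].append(ray(p,*c)); P=atz(p,*c,z); Q=atz(p,*(c+10*a),z)-P
        print(n,k,c.round(1),w.round(2),N,P.round(4),"dir deg",np.degrees(np.arctan2(Q[1],Q[0])).round(1))
    if n=="top":
        print("disc",[atz(p,200+u/4,110+v/4,.045).round(4) for u,v in((338,330),(228,215),(487,291),(182,362),(442,440),(288,476))])
for k in R: print(k,tri(R[k]).round(4))
E
```

```text
top y [281.8 188. ] [1.75 5.58] 87 [0.5564 0.0573 0.116 ] dir deg 153.7
top r [294.1 149.1] [2.25 2.43] 68 [0.6538 0.027  0.1   ] dir deg 47.0
disc [array([0.5547, 0.0548, 0.045 ]), array([0.6305, 0.1243, 0.045 ]), array([ 0.5781, -0.0411,  0.045 ]), array([0.5361, 0.1543, 0.045 ]), array([ 0.4829, -0.0102,  0.045 ]), array([0.4621, 0.0878, 0.045 ])]
scene y [308.2 208.3] [1.74 4.28] 83 [0.5564 0.0633 0.116 ] dir deg -23.0
scene r [272.2 215.6] [1.75 1.94] 41 [0.6489 0.0263 0.1   ] dir deg 55.7
y [0.5557 0.0584 0.1112]
r [0.6514 0.0279 0.1035]
```

Estimates from this: axis ≈ (0.557, 0.057), plunger ≈ (0.652, 0.027), stage yaw ≈ -17.7°, and the bar at about -25° (turn ≈ 0.13 rad). I'll move above the wing with the jaws across it, so tool y at about 65°.

```bash
python3 -m jog '[[[0.52,-0.727,0,-0.08,85],[0.52,-0.727,0,-0.08,85],[0.52,-0.727,0,-0.08,85],[0.52,-0.727,0,-0.08,85],[0.52,-0.727,0,-0.08,85]]]' 40
python3 -m jog '[[[0.52,-0.727,0,-0.08,85],[0.52,-0.727,0,-0.08,85],[0.52,-0.727,0,-0.08,85],[0.52,-0.727,0,-0.08,85],[0.52,-0.727,0,-0.08,85]]]'
python3 -m jog '[[[0.52,-0.727,0,-0.08,85],[0.52,-0.727,0,-0.08,85],[0.52,-0.727,0,-0.08,85],[0.52,-0.727,0,-0.08,85],[0.52,-0.727,0,-0.08,85]]]'
python3 -m jog '[[[0,0,-0.2,0,85],[0,0,-0.2,0,60],[0,0,-0.2,0,50],[0,0,0,0,50],[0,0,0,0,50]]]'
python3 - <<'E'
from h import *
p=ctrl.capture("wrist"); save(p,"w0.png"); print(p["vfov"],p["cx"],p["cy"]); print(np.round(p["extrinsics"],3).tolist())
o=ctrl.observe(); print(o["ee_pos"],np.degrees(np.arctan2(o["ee_rot"][1,1],o["ee_rot"][0,1])),o["contact_force"],o["joints"])
E
```

```text
time: 1.52
ee_pos: [0.2979, 0.4193, 0.2315]
ee_rot: [[-0.947, 0.321, 0.0], [0.321, 0.947, 0.0], [-0.0, 0.0, -1.0]]
contact_force: [1.2, 0.4, -0.4]
grip_width: 0.0853
time: 2.15
ee_pos: [0.4279, 0.2375, 0.2315]
ee_rot: [[-0.928, 0.374, 0.001], [0.374, 0.928, 0.0], [-0.0, 0.0, -1.0]]
contact_force: [1.0, 0.3, -0.9]
grip_width: 0.0849
time: 2.78
ee_pos: [0.558, 0.0556, 0.2315]
ee_rot: [[-0.905, 0.425, 0.0], [0.425, 0.905, 0.0], [-0.0, 0.0, -1.0]]
contact_force: [-0.0, 0.2, 0.0]
grip_width: 0.0853
time: 3.4
ee_pos: [0.5571, 0.0575, 0.2016]
ee_rot: [[-0.906, 0.424, 0.0], [0.424, 0.906, 0.0], [-0.0, 0.0, -1.0]]
contact_force: [0.6, -0.7, -0.0]
grip_width: 0.0498
65.70646984690485 323.1912993662794 194.83897777238406
[[0.422, -0.872, -0.247, 0.495], [0.906, 0.407, 0.114, 0.087], [0.001, -0.272, 0.962, 0.345], [0.0, 0.0, 0.0, 1.0]]
[0.55720659 0.05735911 0.20166861] 64.91878053460223 [0.17209367 0.23311242 0.47352547] [-1.53835780e-02  4.31921488e-01  1.75519024e+00  1.14418944e-04
  9.53910373e-01 -1.14849613e+00]
```

View pics/w0.png

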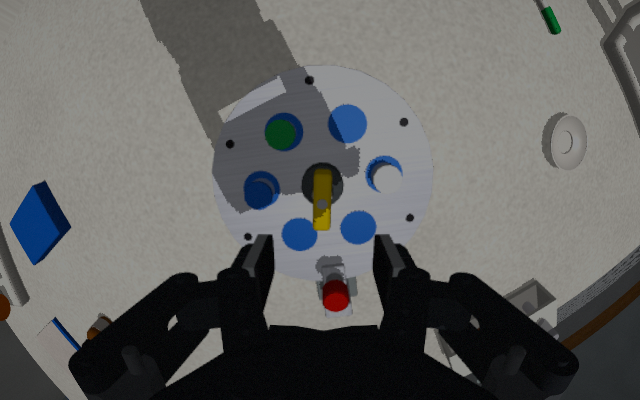

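The wrist view shows the bar centred between the fingers at (322,199), aligned with the image's vertical, and the red knob at (336,295). I'll refine the positions with the fisheye model.

```bash
cat >> h.py <<'E'
def fray(p,u,v):
    f=200/np.tan(np.radians(p["vfov"])/2); x=u-p["cx"]; y=v-p["cy"]; r=np.hypot(x,y)+1e-9; t=r/f
    E=np.array(p["extrinsics"]); return E[:3,3],E[:3,:3]@np.array([np.sin(t)*x/r,-np.sin(t)*y/r,-np.cos(t)])
def fatz(p,u,v,z):
    o,d=fray(p,u,v); return o+d*(z-o[2])/d[2]
E
python3 - <<'E'
from h import *
p=ctrl.capture("wrist"); B=blobs(p)
for k,w,z in(("y",(150,250,290,350),.118),("r",(260,330,300,370),.104)):
    c,a,s,N=pca(B[k],w); P=fatz(p,*c,z); Q=fatz(p,*(c+a),z)-P
    v,u=np.nonzero(B[k][w[0]:w[1],w[2]:w[3]]); print(k,c.round(1),s.round(1),N,u.min()+w[2],u.max()+w[2],v.min()+w[0],v.max()+w[0],P.round(4),np.degrees(np.arctan2(Q[1],Q[0])))
print("ends",fatz(p,323,168,.12).round(4),fatz(p,321,230,.12).round(4))
for u,v in((309,80),(404,122),(410,217),(248,237),(230,144)): print("hole",fatz(p,u,v,.045).round(4))
E
```

```text
y [321.8 201.4] [ 5.1 16.7] 877 313 331 173 229 [0.5574 0.0564 0.118 ] -26.3426420537408
r [335.8 300.1] [5.5 6.7] 458 323 349 283 311 [0.6545 0.0253 0.104 ] -101.41797052655015
ends [0.5339 0.0683 0.12  ] [0.5779 0.0461 0.12  ]
hole [0.4633 0.0866 0.045 ]
hole [0.5381 0.1542 0.045 ]
hole [0.6328 0.1237 0.045 ]
hole [ 0.5804 -0.0424  0.045 ]
hole [ 0.4847 -0.0112  0.045 ]
```

```bash
python3 -m jog '[[[0,-0.01,-0.5,-0.1,50],[0,0,-0.5,0,50],[0,0,-0.5,0,50],[0,0,-0.45,0,50],[0,0,-0.3,0,50]]]' 30
python3 -m jog '[[[0,0,0,0,30],[0,0,0,0,5],[0,0,0,0,5],[0,0,0,0,5],[0,0,0,0,5]]]' 30
python3 -m jog '[[[0,0,0,0,5],[0,0,0,0,5],[0,0,0,0,5],[0,0,0,0,5],[0,0,0,0,5]]]'
python3 - <<'E'
from h import *
p=ctrl.capture("wrist"); save(p,"w1.png")
o=ctrl.observe(); print(o["ee_pos"],o["contact_force"],o["ft_torque"],o["grip_width"])
E
```

```text
time: 4.12
ee_pos: [0.5571, 0.0565, 0.0882]
ee_rot: [[-0.899, 0.437, -0.0], [0.437, 0.899, 0.0], [0.0, 0.0, -1.0]]
contact_force: [0.5, 0.4, -0.2]
grip_width: 0.0499
time: 4.75
ee_pos: [0.5574, 0.0563, 0.0893]
ee_rot: [[-0.899, 0.437, 0.001], [0.437, 0.899, -0.0], [-0.001, 0.0, -1.0]]
contact_force: [-0.0, -2.9, 2.7]
grip_width: 0.0137
time: 5.38
ee_pos: [0.5574, 0.0564, 0.0889]
ee_rot: [[-0.899, 0.437, 0.0], [0.437, 0.899, -0.0], [-0.0, 0.0, -1.0]]
contact_force: [1.8, -5.0, 3.2]
grip_width: 0.0137
[0.55735753 0.05642082 0.08887529] [ 1.0535583  -5.07013655  3.59076776] [-0.80104387 -0.24204124  0.04569542] 0.013417695767127341
```

View pics/w1.png

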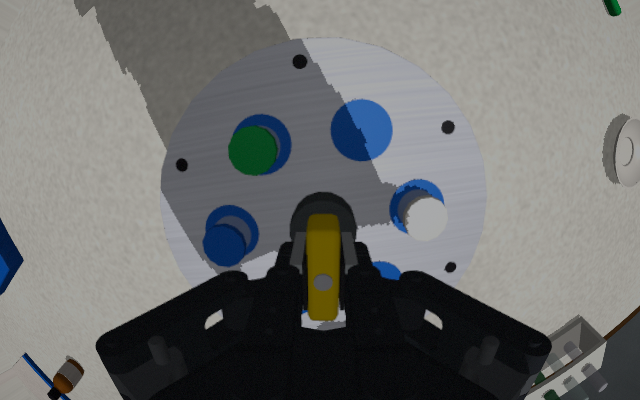

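The bar is gripped centrally, with a side force of only about 5 N. Now I'll firm the grip and press down.

```bash
python3 -m jog '[[[0,-0.01,0,0,5],[0,0,0,0,5],[0,0,-0.06,0,5],[0,0,-0.06,0,5],[0,0,0,0,5]]]' 80
python3 -m jog '[[[0,0,-0.06,0,5],[0,0,-0.06,0,5],[0,0,0,0,5],[0,0,0,0,5],[0,0,0,0,5]]]'
```

```text
time: 6.05
ee_pos: [0.5574, 0.0562, 0.0828]
ee_rot: [[-0.899, 0.437, 0.001], [0.437, 0.899, 0.0], [-0.0, 0.0, -1.0]]
contact_force: [1.3, -0.8, 7.5]
grip_width: 0.013
time: 6.68
ee_pos: [0.5575, 0.0562, 0.0776]
ee_rot: [[-0.899, 0.437, 0.001], [0.437, 0.899, 0.0], [-0.001, 0.001, -1.0]]
contact_force: [0.6, -0.3, 14.5]
grip_width: 0.0128
```

```bash
python3 -m jog '[[[0,0,-0.02,0,5],[0,0,0,0,5],[0,0,0,0,5],[0,0,0,0,5],[0,0,0,0,5]]]'
```

```text
time: 7.3
ee_pos: [0.5576, 0.0562, 0.0775]
ee_rot: [[-0.899, 0.437, 0.002], [0.437, 0.899, 0.0], [-0.002, 0.001, -1.0]]
contact_force: [-3.7, -0.2, 25.5]
grip_width: 0.0129
```

It's at the bottom stop. Now I'll turn it clockwise, which is negative yaw.

```bash
python3 -m jog '[[[0,0,0,-0.8,5],[0,0,0,-0.8,5],[0,0,0,-0.8,5],[0,0,0,-0.8,5],[0,0,0,-0.8,5]]]'
python3 -c "
from h import *
o=ctrl.observe();print(o['ft_torque'],o['contact_force'])"
python3 -m jog '[[[0,0,0,-0.7,5],[0,0,0,-0.7,5],[0,0,0,-0.7,5],[0,0,0,-0.7,5],[0,0,0,0,5]]]'
python3 -c "
from h import *
o=ctrl.observe();print(o['ft_torque'],o['contact_force'])"
```

```text
time: 7.92
ee_pos: [0.5578, 0.0563, 0.0775]
ee_rot: [[-0.528, 0.849, 0.003], [0.849, 0.528, 0.0], [-0.001, 0.002, -1.0]]
contact_force: [-2.1, 1.4, 24.6]
grip_width: 0.0129
[ 0.14933435  0.36605384 -0.00807984] [-2.06785741  1.38689198 24.62195973]
time: 8.55
ee_pos: [0.558, 0.0564, 0.0775]
ee_rot: [[-0.167, 0.986, 0.003], [0.986, 0.167, 0.0], [-0.0, 0.003, -1.0]]
contact_force: [-1.3, 1.3, 23.7]
grip_width: 0.0131
[ 0.18582042  0.30518837 -0.02094068] [-1.32094383  1.34444751 23.6771537 ]
```

```bash
python3 -m jog '[[[0,0,0,-0.7,5],[0,0,0,-0.7,5],[0,0,0,-0.4,5],[0,0,0,-0.3,5],[0,0,0,0,5]]]'
python3 -c "
from h import *
o=ctrl.observe();print(o['ft_torque'],o['contact_force'])"
```

```text
time: 9.18
ee_pos: [0.5581, 0.0564, 0.0775]
ee_rot: [[0.124, 0.992, 0.003], [0.992, -0.124, 0.0], [0.001, 0.003, -1.0]]
contact_force: [-1.2, 0.4, 24.2]
grip_width: 0.0129
[ 0.17975729  0.23443904 -0.03158054] [-1.21169606  0.3888884  24.17409194]
```

```bash
python3 -m jog '[[[0,0,0,-0.15,5],[0,0,0,-0.15,5],[0,0,0,0,5],[0,0,0,0,5],[0,0,0,0,5]]]'
python3 -c "
from h import *
o=ctrl.observe();print(o['ft_torque'],o['contact_force'],np.degrees(np.arctan2(o['ee_rot'][1,1],o['ee_rot'][0,1])))"
```

```text
time: 9.8
ee_pos: [0.5581, 0.0564, 0.0775]
ee_rot: [[0.165, 0.986, 0.003], [0.986, -0.165, 0.0], [0.001, 0.003, -1.0]]
contact_force: [-0.1, 1.9, 23.4]
grip_width: 0.0127
[0.19979181 0.15533469 0.29034338] [-0.07677265  1.86338383 23.4101467 ] -9.475090814060444
```

The reaction torque jumped to 0.29 N·m, so it's at the turn stop. I'll ease up and release, then check.

```bash
python3 -m jog '[[[0,0,-0.0,0.1,5],[0,0,0.04,0,5],[0,0,0,0,25],[0,0,0,0,50],[0,0,0,0,50]]]'
python3 -m jog '[[[0,0,0.3,0,50],[0,0,0.5,0,50],[0,0,0.5,0,50],[0,0,0.5,0,50],[0,0,0,0,50]]]'
python3 - <<'E'
from h import *
p=ctrl.capture("wrist"); save(p,"w2.png"); B=blobs(p)
for k,w,z in(("y",(130,260,270,380),.110),("r",(0,400,0,640),.108)):
    c,a,s,N=pca(B[k],w); P=fatz(p,*c,z); Q=fatz(p,*(c+a),z)-P; print(k,c,s,N,P.round(4),np.degrees(np.arctan2(Q[1],Q[0])))
q=ctrl.capture("scene"); save(q,"s2.png"); c,a,s,N=pca(blobs(q)["y"],(150,290,230,400)); print(c,N)
R=[ray(q,*c)]; c,a,s,N=pca(B["y"],(130,260,270,380)); R.append(fray(p,*c)); print(tri(R))
E
```

```text
time: 10.42
ee_pos: [0.5567, 0.056, 0.0773]
ee_rot: [[0.152, 0.988, -0.001], [0.988, -0.152, 0.0], [-0.0, -0.001, -1.0]]
contact_force: [0.0, -0.6, -0.1]
grip_width: 0.0501
time: 11.05
ee_pos: [0.5579, 0.056, 0.1702]
ee_rot: [[0.151, 0.988, 0.004], [0.988, -0.151, -0.0], [0.001, 0.004, -1.0]]
contact_force: [1.0, 0.0, 0.9]
grip_width: 0.0503
y [323.25422222 207.32711111] [ 5.72385326 19.09826318] 1125 [0.5587 0.0584 0.11  ] -99.82263464241227
r [450.97983871 225.72715054] [7.04713936 8.64114188] 744 [0.6521 0.028  0.108 ] -98.6231800363657
[308.84210526 212.26315789] 38
[0.55491846 0.05531939 0.092224  ]
```

View pics/w2.png

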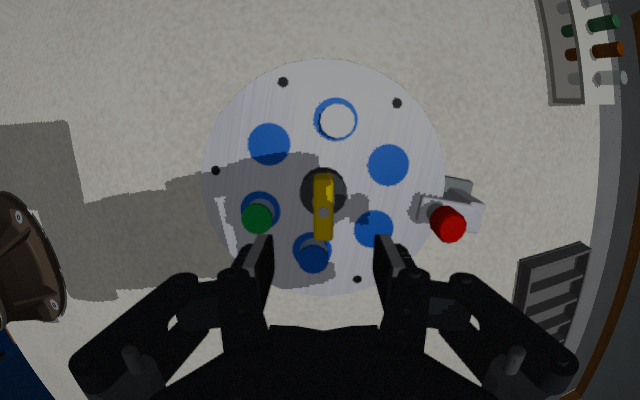

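The bar is turned to about -99° (screw_turn ≈ 1.4) and the pots are in place. Before pulling I want to confirm the knob stayed down, so I'll move over the plunger and triangulate the bar from a second wrist view.

```bash
python3 -m jog '[[[0.4,-0.12,0,0,50],[0.5,-0.16,0,0,50],[0.5,-0.16,0,0,50],[0.5,-0.16,0,0,50],[0,0,0,0,50]]]'
python3 - <<'E'
from h import *
p=ctrl.capture("wrist"); save(p,"w3.png"); B=blobs(p)
for k,w,z in(("y",(0,400,0,640),.110),("r",(0,400,0,640),.106)):
    n,l,st,ce=cv2.connectedComponentsWithStats(B[k]); i=1+np.argmax(st[1:,4]); print(k,st[i],fatz(p,*ce[i],z).round(4))
q=ctrl.capture("scene"); save(q,"s3.png"); t=ctrl.capture("top"); save(t,"t3.png")
R=[]
for n,x in(("s",q),("t",t)):
    for k,w in(("y",(150,290,230,400) if n=="s" else (110,260,200,380)),):
        c,a,s,N=pca(blobs(x)[k],w); print(n,k,c,s,N); R.append(ray(x,*c))
print(tri(R)); print(np.round(ctrl.observe()["ee_pos"],4))
a=p["img"]; b=cv2.resize(q["img"][150:290,230:400],(486,400),interpolation=cv2.INTER_CUBIC)
cv2.imwrite("pics/c3.png",cv2.cvtColor(cv2.resize(np.hstack([a,b]),(800,284)),cv2.COLOR_RGB2BGR))
E
```

```text
time: 11.78
ee_pos: [0.6527, 0.0254, 0.1663]
ee_rot: [[0.152, 0.988, -0.002], [0.988, -0.152, 0.0], [-0.0, -0.002, -1.0]]
contact_force: [-0.2, 0.4, 0.0]
grip_width: 0.0499
y [ 176  155   26   66 1058] [0.5603 0.0584 0.11  ]
r [ 307  188   35   40 1027] [0.6539 0.0265 0.106 ]
s y [308.9245283  211.73584906] [1.31628483 4.51046753] 53
t y [nan nan] [nan nan] 0
[nan nan nan]
[0.6513 0.0262 0.1671]h.py:20: RuntimeWarning: Mean of empty slice.
  c=P.mean(0); w,V=np.linalg.eigh(np.cov((P-c).T)); return c,V[:,1],np.sqrt(w),len(P)
  ret = um.true_divide(
  avg = a.mean(axis, **keepdims_kw)
h.py:20: RuntimeWarning: Degrees of freedom <= 0 for slice
  c=P.mean(0); w,V=np.linalg.eigh(np.cov((P-c).T)); return c,V[:,1],np.sqrt(w),len(P)
  c *= np.true_divide(1, fact)
  c *= np.true_divide(1, fact)
```

View pics/c3.png

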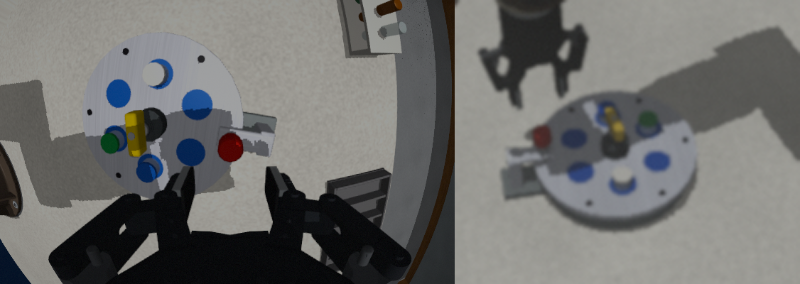

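The knob is down. The scene centroid dropped about 3.4 px (about 2.3 expected), and wrist parallax puts the bar's visible surface at about z 0.107. The disc hasn't turned and the pots haven't moved. Now I'll go down on the plunger.

```bash
python3 -m jog '[[[0.02,0.01,-0.3,0,50],[0.02,0,-0.45,0,50],[0,0,-0.45,0,50],[0,0,-0.4,0,50],[0,0,-0.18,0,50]]]' 30
python3 -m jog '[[[0,0,0,0,40],[0,0,0,0,15],[0,0,0,0,15],[0,0,0,0,15],[0,0,0,0,15]]]' 30
python3 - <<'E'
from h import *
p=ctrl.capture("wrist"); save(p,"w4.png")
o=ctrl.observe(); print(o["ee_pos"],o["contact_force"],o["ft_torque"],o["grip_width"])
E
```

```text
time: 12.55
ee_pos: [0.6532, 0.0268, 0.077]
ee_rot: [[0.151, 0.988, -0.002], [0.988, -0.151, 0.0], [-0.0, -0.002, -1.0]]
contact_force: [0.3, 0.0, 0.3]
grip_width: 0.0504
time: 13.18
ee_pos: [0.6534, 0.0267, 0.0796]
ee_rot: [[0.151, 0.988, -0.001], [0.988, -0.151, 0.0], [-0.0, -0.001, -1.0]]
contact_force: [-4.5, 1.8, 1.4]
grip_width: 0.0246
[0.65341191 0.02669352 0.0795558 ] [-5.64203213  1.44181837  1.52558989] [0.19725137 0.80539584 0.01021635] 0.025103767526787075
```

View pics/w4.png

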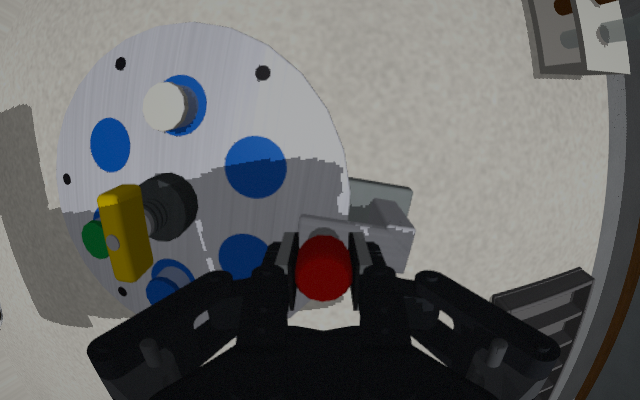

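The red knob is held centrally between the pads. I'll firm the grip and lift.

```bash
python3 -m jog '[[[-0.01,0,0,0,15],[0,0,0,0,15],[0,0,0.06,0,15],[0,0,0.06,0,15],[0,0,0,0,15]]]' 80
python3 -m jog '[[[0,0,0.06,0,15],[0,0,0.06,0,15],[0,0,0.02,0,15],[0,0,0,0,15],[0,0,0,0,15]]]'
```

```text
time: 13.85
ee_pos: [0.6534, 0.0266, 0.0845]
ee_rot: [[0.152, 0.988, -0.001], [0.988, -0.152, 0.0], [0.0, -0.001, -1.0]]
contact_force: [-2.5, 4.7, -8.7]
grip_width: 0.0237
time: 14.48
ee_pos: [0.6534, 0.0266, 0.0915]
ee_rot: [[0.152, 0.988, -0.001], [0.988, -0.152, 0.0], [0.0, -0.001, -1.0]]
contact_force: [-2.8, 4.9, -10.5]
grip_width: 0.0237
```

```bash
python3 -m jog '[[[0,0,0.03,0,15],[0,0,0,0,15],[0,0,0,0,15],[0,0,0,0,15],[0,0,0,0,15]]]'
```

```text
time: 15.1
ee_pos: [0.6534, 0.0266, 0.093]
ee_rot: [[0.152, 0.988, -0.001], [0.988, -0.152, 0.0], [0.0, -0.001, -1.0]]
contact_force: [-3.5, 4.4, -11.6]
grip_width: 0.0238
```

```bash
python3 -m jog '[[[0,0,0.02,0,15],[0,0,0,0,15],[0,0,0,0,15],[0,0,0,0,15],[0,0,0,0,15]]]'
python3 - <<'E'
from h import *
p=ctrl.capture("wrist"); q=ctrl.capture("scene")
b=cv2.resize(q["img"][150:290,230:400],(486,400),interpolation=cv2.INTER_CUBIC)
cv2.imwrite("pics/c5.png",cv2.cvtColor(cv2.resize(np.hstack([p["img"],b]),(800,284)),cv2.COLOR_RGB2BGR))
E
```

```text
time: 15.72
ee_pos: [0.6534, 0.0266, 0.0939]
ee_rot: [[0.152, 0.988, -0.001], [0.988, -0.152, 0.0], [0.0, -0.001, -1.0]]
contact_force: [-2.0, 5.2, -14.2]
grip_width: 0.0232
```

View pics/c5.png

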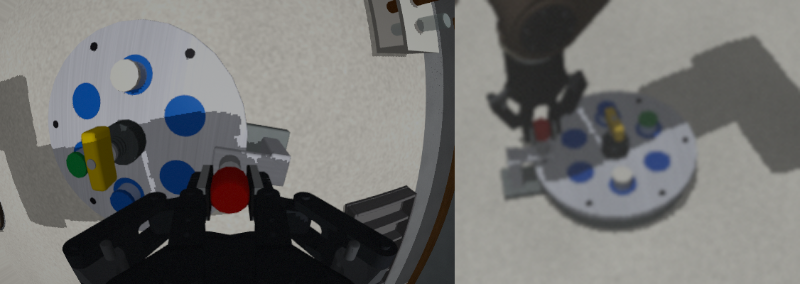

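The plunger is at its upper stop: TCP up about 14 mm, with the force now above the spring's 11 N. The knob is still in the pads, the wing is down and the disc hasn't turned.

```bash
python3 -m jog '[[[0,0,0,0,15],[0,0,0,0,15],[0,0,0,0,15],[0,0,0,0,15],[0,0,0,0,15]]]'; python3 -c "
from bench import ctrl
print(ctrl.job_done())"
```

```text
time: 16.45
ee_pos: [0.6534, 0.0266, 0.0939]
ee_rot: [[0.152, 0.988, -0.001], [0.988, -0.152, 0.0], [0.0, -0.001, -1.0]]
contact_force: [-2.3, 4.3, -14.6]
grip_width: 0.0236
the job is handed in; nothing more can be done
None
```

I fastened the wing knob and handed the job in at 16.5 s with the plunger held up at its stop. No verdict was reported.

- **Wing knob:** I pressed it to its bottom stop (about 25 N) and turned it clockwise until it reached its turn stop (reaction torque 0.29 N·m). I then let go and backed away. The pictures afterwards show the bar at about -99°, roughly 1.4 rad of turn, and lower than it started.
- **Plunger:** The tool rose about 14 mm and stayed steady. The downward force was 14.6 N, above the spring's 11 N at the stop. The red knob was still between the pads, with an 80 N grip commanded.
- **Surroundings:** By eye, the disc and pots hadn't moved in the last pictures. The slide box, marker, dish and dropper were not re-measured, but the arm never came near them.
- **Weak checks:** The bar's depth after release rests on camera estimates that don't fully agree. Wrist parallax (about 0.107 m) and the drop in the scene camera say it is down. A size comparison gave about 0.115 m and was inconclusive, and one rough triangulation gave 0.092 m. The top camera couldn't see the bar because the gripper hid it.

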